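# Tilt the rolling pin out of its half-covered box

## Robot

A 6-joint arm with a two-finger parallel gripper is mounted at the origin on the work surface. World frame = base frame: x ahead of the robot, y to its left, z up, the work surface at z = 0. Lengths are in m, angles in degrees, forces in N, time in s.
With the tool pointing down it reaches from about 0.4 to 0.825 m from the base axis. Payload 7 kg.
Tool frame: the origin (TCP) lies at the centre of the arm's flange, where the gripper is bolted on; the fingertips stand 178 mm ahead of it and the grasp point (between the pads) lies 159 mm ahead of it (tip_reach is the distance from the TCP to the fingertips, in m); z points along the fingers, y is the line along which they close (so a half turn about z gives the same grasp; the last joint's range is limited). The gripper opens to 88 mm and grips with 3 to 60 N. Pads are 19 mm wide; open, the fingers measure 130 mm over their backs; the gripper's body (78 mm by 193 mm) begins 47 mm behind the grasp point.
Start: joints at [-58.78, 20.546, 0.682, 0, -70.136, -16.507], TCP at [0.171, -0.653, 0.405] pointing down, gripper open.
Joint ranges: [-176.03, 176.03], [-82.01, 121.73], [-58.28, 71.71], [-173.87, 95.51], [-174.79, -0.11], [-173.66, 173.66]. Speed limits (degrees/s): [136.94, 136.94, 172.46, 180, 180, 180].

## Interface

Orientations are given as [roll, pitch, yaw] about the fixed x, y, z axes, in that order (R = Rz(yaw) Ry(pitch) Rx(roll)).
In Python, from plant import * gives the robot as it stands.
- The arm moves only by the shell command python3 -m handwheel 'ROWS'. ROWS is JSON, a list of rows, each a list of 7 numbers: the opening, from -1 (shut) to 1 (fully open), then the shift along the tool's x, y, z as a fraction of full scale, then the turn, a rotation vector about the tool's x, y, z as a fraction of full scale. A call has 1 to 5 rows; each row shifts and turns the commanded pose from where the row before left it, along the tool's axes as they then stand; what a row does not reach is not made up. Full scale, the value 1, is 0.025 m for a shift and 6 degrees for a turn. A row lasts 1/8 s, in which the tool goes at most 62.5 mm and 10.7 degrees, less where a joint would pass 70% of its speed; a pose out of reach is approached as far as the arm can. A call with a number of a shift or a turn outside -1 to 1 is refused whole. A call with a gripper value outside its range is refused whole. The fingers move at their own pace and stop on an object; the grip force is fixed at half the most. Time passes only in rows, so rows that do not move let the fingers close. It gives the time, the measured TCP pose, the force, the opening and the grip force at its end, in the units of the state.
- get_obs(): the state, without advancing time (a new reading comes with each control period).
- snapshot(name): name is "scene" or "top" or "wrist"; returns a dict with "color" (480x640x3 uint8, red, green, blue), "fx", "fy", "cx", "cy" (pixels), "R" (3x3) and "t" (3): a world point X has camera coordinates R X + t; the wrist camera has in their place "tool_from_camera" (4x4, takes a point from camera to tool coordinates, whose origin is the TCP and whose axes are the flange's). Camera axes: x right, y down, z forward; pixel columns grow to the right and rows downward; lengths in m; the calibration is good to about 2 mm. The wrist camera is an equidistant fisheye: a pixel r from the principal point sees the ray r / f radians off the axis. A picture is of the moment at which its call begins: read the wrist's pose just before it. There is no depth.
- close_job(): hands the job in; it is judged then, once.
The state is a dict: "clock": time; "joint_pos": joint angles; "qvel": joint speeds; "tau": joint torques, N m; "tool_pos": TCP position; "orientation": TCP orientation; "force": force on the tool from outside, world axes, zero at the start; "moment": the same for the moment, N m; "opening": finger opening in m; "gripper_force": force on a finger pad.
Only numpy, scipy, OpenCV 4.12 (cv2) and the standard library are available. Lean on these libraries where they do the work, as an engineer would, in place of code of your own. Each camera call takes 0.05 s, during which the arm holds its last target. There are 200 camera calls.

## Task

Get the rolling pin out of the half-covered wooden box: it is longer than the box's opening, so tilt its open end up and draw it out slantwise past the cover. Finish while still holding it in the gripper, all of it at least 5 cm above the top of the box, with its middle over the white rectangular pastry slab (not the round wooden board); any slant is fine. Leave the mug, the canister and the potted plant standing where they are.

Things in the scene. Friction and masses are not known exactly. Their poses are not given: they have to be found in the camera images.
- pin_box: Fixed wooden box, outside 224 mm (its x) by 404 mm (its y), 85 mm high; walls 12 mm, floor 10 mm thick. A fixed 12 mm cover on the walls (top 97 mm above the counter) closes it from own y = +10 mm to the +y end. The opening is 200 mm wide and is 200 mm long, from own y = -190 to +10 mm. Origin: centre of the underside, on the counter; z up.
- rolling_pin: Loose light-wood rolling pin, 300 mm long, 0.11 to 0.23 kg: 32 mm diameter over the middle 220 mm, tapering to 25 mm at the ends. It lies on the box's floor, about along the box, half of it under the cover. Origin: middle of its axis; its own y is that axis, towards the covered end; own x and z may turn as it rolls.
- pin_end_covered (a point): Point on the pin's axis at the end which starts under the cover (own y = +150 mm).
- pin_end_open (a point): Point on the pin's axis at the end which starts in the opening (own y = -150 mm).
- slab: White rectangular pastry slab lying fixed on the counter, 140 mm (its x) by 180 mm (its y) by 15 mm thick. Origin: centre of the underside. It and the round board may be in either place.
- round_board: Round dark-wood board lying fixed on the counter, 150 mm diameter, 15 mm thick; not to be used. Origin: centre of the underside.
- mug: Loose white mug, 82 mm diameter, 95 mm high, a bystander. Origin: centre of the underside, z up.
- canister: Loose blue ceramic jar with wooden lid, 90 mm diameter, 130 mm high, a bystander. Origin: centre of the underside, z up.
- plant: Loose white plant pot with a green plant, pot 104 mm diameter and 85 mm high, leaves up to 160 mm high, a bystander. Origin: centre of the underside, z up.
Things that resemble listed ones, but are neither listed nor needed, are in the scene too. Several things look just like the slab: the one meant starts nearest to the robot's base.

How it is judged:
By the outcome, as a careful person would: the job done as asked, in the order asked, and still so for the second after the job is handed in, while the arm keeps its last pose, push and grip.
It also fails if it takes over 42 s, if anything falls off the work surface, if the arm or the gripper's body presses on something with over 40 N, if the wrist force passes 120 N, or if a joint passes its speed limit or range.

## Working session

There is one attempt and no reset: what is moved stays moved. The work goes in short steps, Python scripts to look and compute and a shell command to move; the robot and the scene stay as the last step left them, time stands still between calls to the robot, and variables do not carry over. Pictures are saved under pics/ and viewed, at most 10 in all, crops included, and the job is handed in when it is done.

```bash
mkdir -p pics; ls; python3 - <<'E'
from plant import *
import cv2,numpy as np
o=get_obs(); print({k:np.round(v,3).tolist() for k,v in o.items()})
for n in("scene","top"):
    s=snapshot(n); cv2.imwrite(f"pics/{n}0.png",s["color"][:,:,::-1])
    print(n,[s[k] for k in("fx","fy","cx","cy")],np.round(s["R"],4).tolist(),np.round(s["t"],4).tolist())
s=snapshot("wrist");cv2.imwrite("pics/wrist0.png",s["color"][:,:,::-1]);print(s["fx"],s["cx"],s["cy"],np.round(s["tool_from_camera"],4).tolist())
E
```

```text
pics
{'clock': 0.0, 'joint_pos': [-58.78, 20.589, 0.636, -0.021, -70.137, -16.506], 'qvel': [0.006, -0.088, -0.009, -0.081, -0.008, -0.035], 'tau': [0.0, -58.272, 29.307, 6.998, 0.007, -0.0], 'tool_pos': [0.171, -0.653, 0.404], 'orientation': [179.908, -0.007, -165.293], 'force': [0.379, -0.564, -0.727], 'moment': [0.04, 0.006, -0.005], 'gripper_force': 0.0, 'opening': 0.088}
scene [497.2430637966532, 497.2430637966532, 319.5519361146177, 238.53130594818413] [[0.4793, 0.8776, -0.012], [0.5565, -0.3145, -0.769], [-0.6787, 0.3619, -0.6391]] [-0.1576, -0.3255, 1.7983]
top [604.7693083227109, 604.7693083227109, 328.52152263042683, 249.59094978350885] [[0.021, -0.9998, 0.0036], [-0.9943, -0.0213, -0.1045], [0.1045, -0.0013, -0.9945]] [-0.1223, 0.5719, 1.8642]
371.64829954431775 317.45853947202613 244.0535876204757 [[0.0002, -0.9678, -0.2518, 0.0662], [1.0, 0.0002, -0.0002, 0.0002], [0.0003, -0.2518, 0.9678, 0.02], [0.0, 0.0, 0.0, 1.0]]
```

View pics/top0.png

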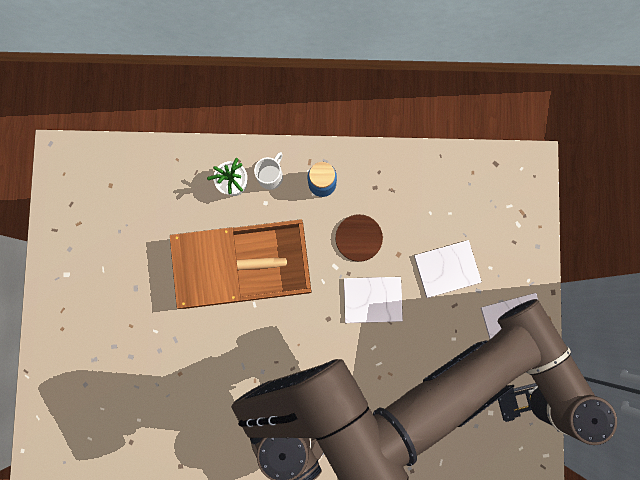

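View pics/scene0.png

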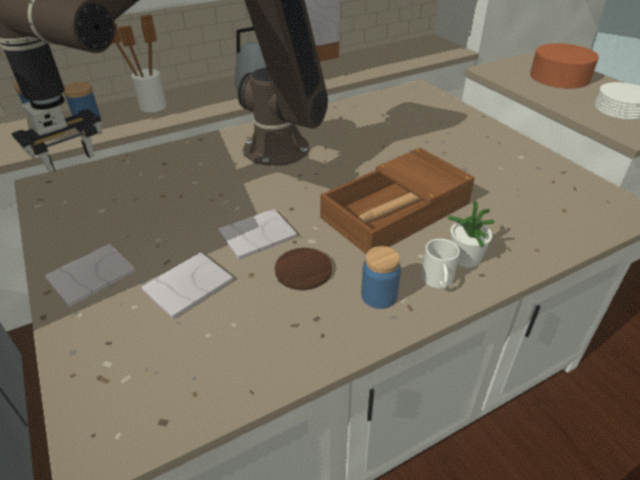

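Top view: box with its cover on the left (170–240, 220–308), pin end visible at (238–287, 263), round board at (358,238), mug (268,172), canister (322,180), plant (230,178). White slab candidates: A (372,300), B (447,268), C (~512,315, partly behind the arm). I'll measure them and make an enlarged crop.

```bash
cat > h.py <<'E'
from plant import *
import cv2,numpy as np
from scipy.spatial.transform import Rotation as Ro
def ray(s,u,v,z):
    d=s["R"].T@np.array([(u-s["cx"])/s["fx"],(v-s["cy"])/s["fy"],1]); c=-s["R"].T@s["t"]
    return c+d*(z-c[2])/d[2]
def proj(s,X):
    p=np.asarray(s["R"])@X+s["t"]; return np.array([s["fx"]*p[0]/p[2]+s["cx"],s["fy"]*p[1]/p[2]+s["cy"]])
E
python3 - <<'E'
from h import *
s=snapshot("top"); a=snapshot("scene")
for k in(s,a):
    k["R"]=np.array(k["R"]);k["t"]=np.array(k["t"])
for n,u,v in(("A",372,300),("B",447,268),("C",512,315),("board",358.5,238)):
    p=ray(s,u,v,.015);print(n,p.round(3),np.hypot(*p[:2]).round(3))
for n,u,v in(("A",259,233),("B",188,284),("C",90,274),("board",303,268)):
    p=ray(a,u,v,.015);print("sc",n,p.round(3),np.hypot(*p[:2]).round(3))
c=s["color"][:,:,::-1][205:345,150:420]; cv2.imwrite("pics/crop1.png",cv2.resize(c,None,fx=2.9,fy=2.9,interpolation=cv2.INTER_CUBIC))
E
```

```text
A [ 0.42  -0.25   0.015] 0.489
B [ 0.526 -0.484  0.015] 0.715
C [ 0.383 -0.688  0.015] 0.787
board [ 0.615 -0.204  0.015] 0.648
sc A [ 0.435 -0.252  0.015] 0.503
sc B [ 0.535 -0.489  0.015] 0.724
sc C [ 0.375 -0.699  0.015] 0.793
sc board [ 0.624 -0.21   0.015] 0.659
```

View pics/crop1.png

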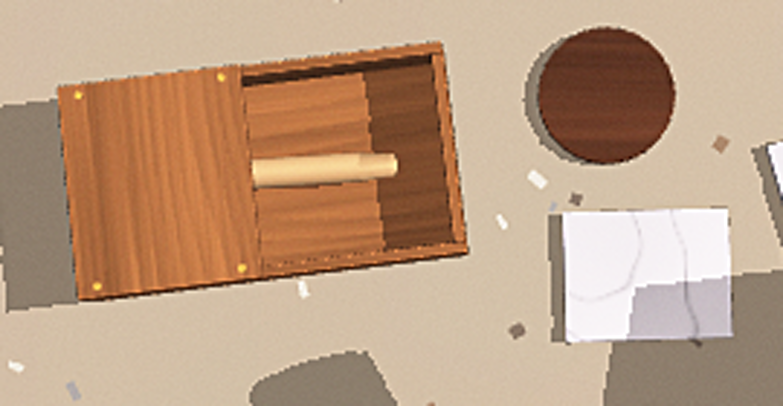

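A at (372,300) is the slab meant: at 0.49 m it's nearest to the base (B 0.72 m, C 0.79 m). The crop confirms it is white, rectangular, and separate from the round board. Crop corners used: slab (562,210) (729,208) (732,340) (566,343); cover (58,88) (240,66) (80,300); box open end (442,42) (468,252); pin axis (254,174)→(397,165).

```bash
python3 - <<'E'
from h import *
from scipy.optimize import least_squares
s=snapshot("top")
for k in("R","t"): s[k]=np.array(s[k])
P=lambda u,v:(150+u/2.9,205+v/2.9)
# box own -> world
pts=[((58,88),(1,.202,.097)),((80,300),(-1,.202,.097)),((240,66),(1,.01,.097)),((442,42),(1,-.202,.085)),((468,252),(-1,-.202,.085))]
def w(q,l):
    c,sn=np.cos(q[2]),np.sin(q[2]);x,y=l[0]*.112,l[1];return np.array([q[0]+c*x-sn*y,q[1]+sn*x+c*y,l[2]])
f=lambda q:np.concatenate([proj(s,w(q,l))-P(*uv) for uv,l in pts])
r=least_squares(f,[.55,.1,0]);print("box",r.x[:2].round(4),np.degrees(r.x[2]).round(2),r.fun.round(1))
q=r.x
print("cover edge",w(q,(1,.01,.097)).round(3),w(q,(-1,.01,.097)).round(3),"open end",w(q,(1,-.202,.085)).round(3),w(q,(-1,-.202,.085)).round(3))
a=ray(s,*P(254,174),.03);b=ray(s,*P(396,165.5),.026)
d=(a-b)[:2];d/=np.hypot(*d)
print("pin open end",b.round(3),"at cover",a.round(3),"dir",d.round(3),"ang",np.degrees(np.arctan2(-d[0],d[1])).round(2),"mid",(b[:2]+.15*d).round(3))
S=[ray(s,*P(*p),.015) for p in((562,210),(729,208),(732,340),(566,343))];print("slab",np.mean(S,0).round(3),np.round(S,3).tolist())
for n,u,v,z in(("mug",268,172,.095),("can",322,172,.13),("plant",231,185,.085)):print(n,ray(s,u,v,z).round(3))
E
```

```text
box [0.5197 0.1547] 8.43 [-0.2 -0.1 -0.3  0.5  0.2 -0.4  0.1 -0.2  0.2  0.2]
cover edge [0.629 0.181 0.097] [0.407 0.148 0.097] open end [ 0.66  -0.029  0.085] [ 0.438 -0.062  0.085]
pin open end [0.533 0.02  0.026] at cover [0.52  0.173 0.03 ] dir [-0.084  0.997] ang 4.79 mid [0.52 0.17]
slab [ 0.421 -0.253  0.015] [[0.489, -0.16, 0.015], [0.495, -0.341, 0.015], [0.353, -0.345, 0.015], [0.346, -0.167, 0.015]]
mug [0.803 0.08  0.095]
can [ 0.798 -0.085  0.13 ]
plant [0.762 0.194 0.085]
```

```bash
python3 -m handwheel '[[1,0,0,0,0,0,-1],[1,0,0,0,0,0,-1],[1,0,0,0,0,0,-1],[1,0,0,0,0,0,-1],[1,0,0,0,0,0,-1]]' >/dev/null
python3 -m handwheel '[[1,0,0,0,0,0,-1],[1,0,0,0,0,0,-1],[1,0,0,0,0,0,-1],[1,0,0,0,0,0,-1],[1,0,0,0,0,0,-1]]' >/dev/null
python3 -m handwheel '[[1,0,0,0,0,0,-1],[1,0,0,0,0,0,-1],[1,0,0,0,0,0,-1],[1,0,0,0,0,0,-0.35],[1,0,0,0,0,0,0]]'
```

```text
clock: 2.17
tool_pos: [0.1714, -0.6528, 0.4046]
orientation: [180.0, 0.0, -85.3]
force: [-0.7, -1.2, 0.1]
opening: 0.0877
gripper_force: 0.0
```

```bash
for i in 1; do python3 -m handwheel '[[1,-1,-1,0,0,0,0],[1,-1,-1,0,0,0,0],[1,-1,-1,0,0,0,0],[1,-1,-1,0,0,0,0],[1,-1,-1,0,0,0,0]]' >/dev/null; done
python3 -m handwheel '[[1,-1,-1,0,0,0,0],[1,-1,-1,0,0,0,0],[1,-1,-1,0,0,0,0],[1,-1,-1,0,0,0,0],[1,-1,-1,0,0,0,0]]' >/dev/null
python3 -m handwheel '[[1,-1,-1,0,0,0,0],[1,-1,-1,0,0,0,0],[1,-1,-1,0,0,0,0],[1,-1,-1,0,0,0,0],[1,-1,-1,0,0,0,0]]' 
python3 -m handwheel '[[1,-1,-1,0,0,0,0],[1,-1,-0.7,0,0,0,0],[1,-1,0,0,0,0,0],[1,-1,0,0,0,0,0],[1,-1,0,0,0,0,0]]' >/dev/null
python3 -m handwheel '[[1,-1,0,0,0,0,0],[1,-1,0,0,0,0,0],[1,-1,0,0,0,0,0],[1,-1,0,0,0,0,0],[1,-1,0,0,0,0,0]]' >/dev/null
python3 -m handwheel '[[1,-1,0,0,0,0,0],[1,-1,0,0,0,0,0],[1,-1,0,0,0,0,0],[1,0,0,0,0,0,0],[1,0,0,0,0,0,0]]'
python3 - <<'E'
from h import *
o=get_obs();print(np.round(o["tool_pos"],4),o["orientation"],np.round(o["joint_pos"],1))
s=snapshot("wrist");cv2.imwrite("pics/w1.png",s["color"][:,:,::-1])
E
```

```text
clock: 4.05
tool_pos: [0.5143, -0.2467, 0.4049]
orientation: [-180.0, -0.0, -85.3]
force: [0.3, -0.8, 0.4]
opening: 0.0876
gripper_force: 0.0
clock: 5.92
tool_pos: [0.5286, 0.0795, 0.4047]
orientation: [180.0, -0.0, -85.2]
force: [-0.7, -0.1, -0.6]
opening: 0.0879
gripper_force: 0.0
[0.5286 0.0795 0.4047] [ 1.79999626e+02 -4.12326105e-03 -8.52139112e+01] [ 29.6   7.3 -17.    0.  -65.7 -24.8]
```

View pics/w1.png

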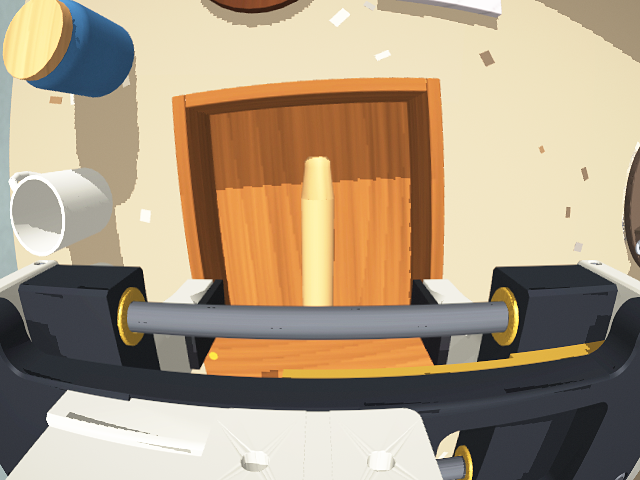

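Wrist view: pin runs vertically from its open end at (317,157) through (318,198), where its taper ends, to (318,300); box walls are left at ~190 and right at ~440, and the cover lies under the gripper.

```bash
cat >> h.py <<'E'
def wray(s,o,u,v,z):
    a=np.array([u-s["cx"],v-s["cy"]]);r=np.hypot(*a);th=r/s["fx"]
    d=np.r_[a/r*np.sin(th),np.cos(th)];T=np.array(s["tool_from_camera"])
    Rw=Ro.from_euler("xyz",o["orientation"],degrees=True).as_matrix()
    c=Rw@T[:3,3]+o["tool_pos"];d=Rw@T[:3,:3]@d
    return c+d*(z-c[2])/d[2]
E
python3 - <<'E'
from h import *
o=get_obs();s=snapshot("wrist")
for n,u,v,z in(("end",317,158,.026),("taper",317.5,198,.026),("mid",318,250,.026),("near",318,300,.026),("inL",190,110,.085),("inL2",212,278,.085),("inR",430,98,.085),("inR2",428,278,.085),("cornerL",175,97,.085),("cornerR",440,79,.085)):
    print(n,wray(s,o,u,v,z).round(4))
E
```

```text
end [0.5352 0.0207 0.026 ]
taper [0.5315 0.0594 0.026 ]
mid [0.5266 0.1115 0.026 ]
near [0.5221 0.1657 0.026 ]
inL [ 0.6432 -0.015   0.085 ]
inL2 [0.6189 0.1287 0.085 ]
inR [ 0.4475 -0.0405  0.085 ]
inR2 [0.4291 0.1129 0.085 ]
cornerL [ 0.6578 -0.0261  0.085 ]
cornerR [ 0.44   -0.0582  0.085 ]
```

```bash
python3 -m handwheel '[[1,-0.3,0,1,0,0,0],[1,0,0,1,0,0,0],[1,0,0,1,0,0,0],[1,0,0,1,0,0,0],[1,0,0,1,0,0,0]]' >/dev/null
python3 -m handwheel '[[1,0,0,1,0,0,0],[1,0,0,1,0,0,0],[1,0,0,0.7,0,0,0],[1,0,0,0.3,0,0,0],[1,0,0,0.22,0,0,0]]'
python3 -m handwheel '[[-1,0,0,0,0,0,0],[-1,0,0,0,0,0,0],[-1,0,0,0,0,0,0],[-1,0,0,0,0,0,0],[-1,0,0,0,0,0,0]]'
python3 -m handwheel '[[-1,0,0,0,0,0,0],[-1,0,0,0,0,0,0]]'
```

```text
clock: 7.28
tool_pos: [0.5283, 0.0869, 0.1992]
orientation: [-180.0, -0.0, -85.2]
force: [-0.2, 0.7, 0.8]
opening: 0.0878
gripper_force: 0.0
clock: 7.9
tool_pos: [0.5281, 0.0872, 0.1993]
orientation: [-180.0, 0.0, -85.2]
force: [0.2, -0.2, 0.2]
opening: 0.043
gripper_force: 0.0
clock: 8.15
tool_pos: [0.5281, 0.0872, 0.1992]
orientation: [180.0, -0.0, -85.2]
force: [-0.8, 0.4, 0.5]
opening: 0.0313
gripper_force: 30.0
```

Gripped (31 mm opening, 30 N). Now I tilt about the covered end: 12° in 2° rows.

```bash
python3 -m handwheel '[[-1,-0.24,0,-0.34,0,0.333,0],[-1,-0.24,0,-0.34,0,0.333,0],[-1,-0.24,0,-0.33,0,0.333,0],[-1,-0.24,0,-0.33,0,0.333,0],[-1,-0.24,0,-0.33,0,0.333,0]]'
python3 -m handwheel '[[-1,-0.24,0,-0.33,0,0.333,0],[-1,0,0,0,0,0,0]]'
python3 - <<'E'
from h import *
s=snapshot("scene");c=s["color"][:,:,::-1][120:270,290:500]
c=cv2.resize(c,(560,400),interpolation=cv2.INTER_CUBIC)
w=snapshot("wrist")["color"][:,:,::-1][40:340,140:480];w=cv2.resize(w,None,fx=.68,fy=.68)
im=np.zeros((400,560+w.shape[1],3),np.uint8);im[:,:560]=c;im[:w.shape[0],560:]=w;cv2.imwrite("pics/t1.png",im)
E
```

```text
clock: 8.78
tool_pos: [0.525, 0.1199, 0.2386]
orientation: [180.0, -10.1, -85.2]
force: [0.1, -0.5, -1.1]
opening: 0.031
gripper_force: 30.0
clock: 9.02
tool_pos: [0.5246, 0.1276, 0.2457]
orientation: [-180.0, -12.0, -85.1]
force: [-0.6, 0.9, -2.1]
opening: 0.031
gripper_force: 30.0
```

View pics/t1.png

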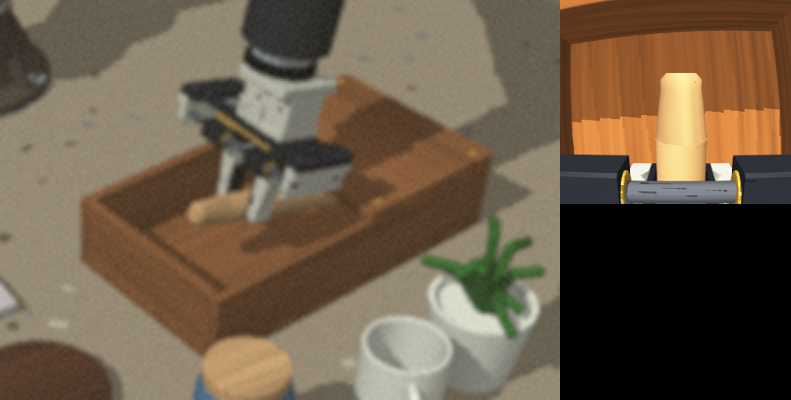

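The tilted pin follows the gripper: its open end is at crop (195,212), i.e. scene (363,199.5), with the box and bystanders undisturbed. Quick check of the pin's tilt in the grip.

```bash
cat >> h.py <<'E'
def pin(o,slip=0):
    """open end, mid, covered end in world, if the pin slipped by slip deg (open end up) in the grip"""
    R=Ro.from_euler("xyz",o["orientation"],degrees=True)*Ro.from_euler("y",slip,degrees=True)
    R0=Ro.from_euler("xyz",o["orientation"],degrees=True)
    g=R0.apply([0,0,.1735])+o["tool_pos"]
    return [g+R.apply([x,0,0]) for x in(.067,-.083,-.233)]
E
python3 - <<'E'
from h import *
o=get_obs();s=snapshot("scene");w=snapshot("wrist")
for k in("R","t"): s[k]=np.array(s[k])
for a in(-8,-4,0,4,8): p=pin(o,a);print(a,[q.round(3).tolist() for q in p],proj(s,p[0]).round(1))
T=np.linalg.inv(np.array(w["tool_from_camera"]))
for a in(-8,-4,0,4,8):
    x=Ro.from_euler("y",a,degrees=True).apply([.067,0,0])+[0,0,.1735];x=T[:3,:3]@x+T[:3,3]
    r=np.hypot(x[0],x[1]);th=np.arctan2(r,x[2])*w["fx"];print("wrist",a,w["cx"]+th*x[0]/r,w["cy"]+th*x[1]/r)
E
```

```text
-8 [[0.533, 0.025, 0.08], [0.52, 0.174, 0.07], [0.508, 0.323, 0.06]] [361.8 203.5]
-4 [[0.533, 0.025, 0.085], [0.52, 0.173, 0.064], [0.508, 0.321, 0.043]] [362.  202.1]
0 [[0.533, 0.026, 0.089], [0.521, 0.172, 0.058], [0.508, 0.318, 0.027]] [362.3 200.6]
4 [[0.533, 0.027, 0.094], [0.521, 0.171, 0.053], [0.508, 0.314, 0.012]] [362.7 199.2]
8 [[0.533, 0.028, 0.098], [0.521, 0.169, 0.047], [0.509, 0.309, -0.004]] [363.2 197.7]
wrist -8 320.25129822208953 151.08459933225538
wrist -4 320.3346595958959 149.98230419440802
wrist 0 320.4228734169263 149.60119141755462
wrist 4 320.5159298493325 150.01092901364956
wrist 8 320.61372952225213 151.28606436313078
```

No notable slip in the grip. Now I draw it out slantwise, raising the tilt slowly.

```bash
python3 -m handwheel '[[-1,0.68,0,-0.06,0,0.167,0],[-1,0.68,0,-0.08,0,0.167,0],[-1,0.68,0,-0.09,0,0.167,0],[-1,0.68,0,-0.1,0,0.167,0]]'
python3 - <<'E'
from h import *
o=get_obs();print([q.round(3).tolist() for q in pin(o)],o["force"],o["moment"])
E
```

```text
clock: 9.72
tool_pos: [0.5301, 0.0618, 0.2702]
orientation: [-180.0, -16.1, -85.2]
force: [0.2, 0.7, -2.2]
opening: 0.0312
gripper_force: 30.0
[[0.54, -0.05, 0.122], [0.527, 0.093, 0.081], [0.515, 0.237, 0.039]] [ 0.23435699  0.72503367 -2.15052988] [ 1.07173421  0.18946134 -0.02493208]
```

```bash
python3 -m handwheel '[[-1,0.68,0,-0.11,0,0.167,0],[-1,0.68,0,-0.12,0,0.167,0],[-1,0.68,0,-0.13,0,0.167,0],[-1,0.68,0,-0.14,0,0.167,0],[-1,0.8,0,0,0,0,0]]'
python3 -m handwheel '[[-1,0.8,0,0,0,0,0],[-1,0,0,0,0,0,0]]'
python3 - <<'E'
from h import *
o=get_obs();print([q.round(3).tolist() for q in pin(o)],np.round(o["moment"],2))
s=snapshot("scene");c=s["color"][:,:,::-1][100:300,220:520]
cv2.imwrite("pics/t2.png",cv2.resize(c,None,fx=2.4,fy=2.4,interpolation=cv2.INTER_CUBIC))
E
```

```text
clock: 10.35
tool_pos: [0.5369, -0.0172, 0.3094]
orientation: [-180.0, -20.0, -85.1]
force: [-0.7, 0.2, -1.7]
opening: 0.0315
gripper_force: 30.0
clock: 10.6
tool_pos: [0.5384, -0.0366, 0.3162]
orientation: [-180.0, -20.0, -85.3]
force: [-0.0, 0.6, -2.2]
opening: 0.0308
gripper_force: 30.0
[[0.549, -0.158, 0.176], [0.537, -0.018, 0.125], [0.525, 0.123, 0.074]] [1.31 0.23 0.  ]
```

View pics/t2.png

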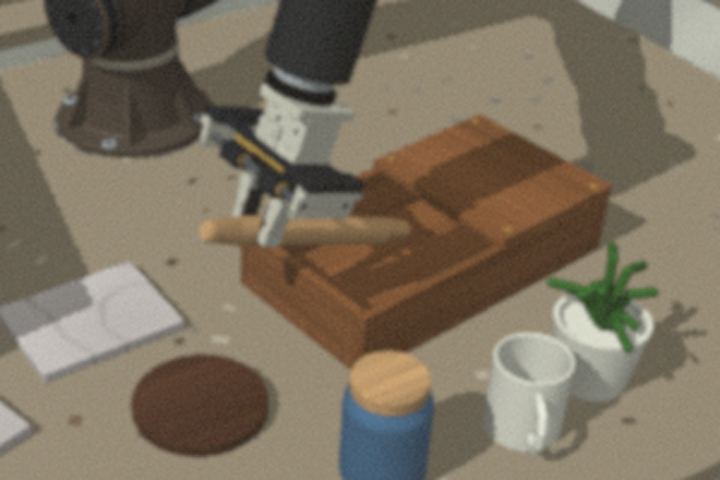

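The pin is clear of the cover (pin from ~(205,230) to (408,228) in the crop), bystanders in place. I lift 15 cm, then carry it to the slab.

```bash
python3 -m handwheel '[[-1,0.2,0,-0.56,0,0,0],[-1,0.34,0,-0.94,0,0,0],[-1,0.34,0,-0.94,0,0,0],[-1,0.34,0,-0.94,0,0,0],[-1,0.34,0,-0.94,0,0,0]]' >/dev/null
python3 -m handwheel '[[-1,0.34,0,-0.94,0,0,0],[-1,0.17,0,-0.47,0,0,0],[-1,0.42,0.27,0.15,0,0,0],[-1,0.84,0.54,0.31,0,0,0],[-1,0.84,0.54,0.31,0,0,0]]'
python3 -m handwheel '[[-1,0.84,0.54,0.31,0,0,0],[-1,0.84,0.54,0.31,0,0,0],[-1,0.84,0.54,0.31,0,0,0],[-1,0.84,0.54,0.31,0,0,0],[-1,0.84,0.54,0.31,0,0,0]]' >/dev/null
python3 -m handwheel '[[-1,0.84,0.54,0.31,0,0,0],[-1,0.84,0.54,0.31,0,0,0],[-1,0.42,0.27,0.15,0,0,0],[-1,0,0,0,0,0,0],[-1,0,0,0,0,0,0]]'
python3 - <<'E'
from h import *
o=get_obs();print([q.round(3).tolist() for q in pin(o)],o["joint_pos"])
a=snapshot("scene")["color"];b=snapshot("top")["color"]
cv2.imwrite("pics/f.png",cv2.resize(np.hstack([a[:,:,::-1][:400,100:560],b[:,:,::-1][120:520,140:480][:400] if 0 else cv2.resize(b[:,:,::-1][120:400,170:470],(340,400))]),None,fx=.99,fy=.99))
E
```

```text
clock: 11.9
tool_pos: [0.5081, -0.0948, 0.4668]
orientation: [179.9, -20.0, -85.1]
force: [0.1, -0.2, -2.0]
opening: 0.0312
gripper_force: 30.0
clock: 13.15
tool_pos: [0.4225, -0.269, 0.467]
orientation: [180.0, -20.0, -85.2]
force: [-0.0, 0.1, -1.7]
opening: 0.0314
gripper_force: 30.0
[[0.433, -0.391, 0.327], [0.421, -0.25, 0.276], [0.409, -0.11, 0.224]] [ -3.21537546  -1.80767631 -28.84493658  22.55667216 -62.00474691
  -2.50918517]
```

View pics/f.png

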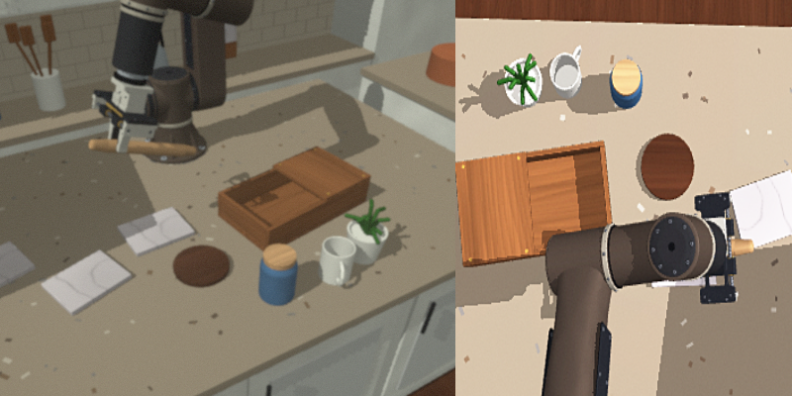

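Final view: the pin is held above the slab, ends at picture (92,145) and (193,151), i.e. scene (193,146.5) and (295,152.5). The box is empty, and mug, canister and plant are where they were. I check the ends against the model before handing in.

```bash
python3 - <<'E'
from h import *
o=get_obs();s=snapshot("scene")
for k in("R","t"): s[k]=np.array(s[k])
for a in(-5,0,5): print(a,[proj(s,q).round(1).tolist() for q in pin(o,a)],pin(o,a)[1].round(3),pin(o,a)[2].round(3))
E
```

```text
-5 [[191.4, 149.1], [248.8, 146.3], [298.8, 143.8]] [ 0.421 -0.248  0.283] [ 0.409 -0.104  0.244]
0 [[191.7, 146.7], [248.3, 149.0], [297.1, 150.9]] [ 0.421 -0.25   0.276] [ 0.409 -0.11   0.224]
5 [[192.2, 144.4], [247.6, 151.6], [294.9, 157.8]] [ 0.421 -0.253  0.269] [ 0.41  -0.117  0.206]
```

The measured ends match the model to within about 2 px, so the slip is at most 1°. The middle is at (0.421, -0.251), over the slab centre, and the lowest point is about 0.21 m up against the 0.147 m required.

```bash
python3 -c "
from plant import *
print(close_job())"
```

```text
the job is handed in; nothing more can be done
None
```

The rolling pin is out of the box and still held in the gripper, its middle over the white slab nearest the base and its lowest point about 11 cm above the box top; the mug, canister and plant are still where they were, and the job is handed in (about 13 s used; the hand-in gave no verdict).

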